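# Load the calibration master into the latched caddy

### The job

Press the release button on top of the reference unit so that its caddy pops out, set the stepped steel calibration master down in the caddy's pocket, and push the caddy gently home until it clicks and stays shut by itself. Leave the other things on the bench where they are.

Things in the scene. Friction and masses are not known exactly. Their poses are not given: they have to be found in the camera images.
- unit: The reference unit, fixed to the bench: a light grey metal box 170 (x) x 150 (y) x 74 mm high, carrying the caddy and the button. Origin at the centre of its underside, z up; its front (the caddy side) looks along its own -x, 85 mm from the origin. Its latch is delicate: the robot should never load the caddy or the button with more than 35 N.
- caddy (a joint): How far the caddy is out along the unit's -x, in m: 0 shut and latched, about 0.080 fully out. A damped spring pushes it out (3 N when out, 7.5 N shut) in about 2 s. Shutting takes up to about 14 N as it wedges latch and button down near the end; the click (force drops, button pops up) comes 1 to 9.5 mm past 0, unlike each time; a hard stop is 1.5 mm deeper. Then it rests at 0; unclicked, it springs out.
- caddy_front (a point): Centre of the front face of the caddy's dark front block (112 mm wide, 50 mm high, 20 mm deep; its top 62 mm and this point 37 mm above the bench). Shut, the face stands 20 mm proud of the unit's front. Axes as the unit's, so the face looks along -x; it moves with the caddy.
- caddy_pocket (a point): Centre of the pocket's floor, 18 mm above the bench, 60 mm behind the front face; axes as the unit's; moves with the caddy. Pocket 49 (x) x 33 mm (y) between grey ribs 6 mm high, 4 mm thick, on a flat tray with side walls 8 mm high, 102 mm apart inside. When out, its centre is 40 mm in front of the unit's front. The caddy slides in under a ceiling 64 mm above the bench.
- release (a joint): How far the release button is down, in m: 0 up, 0.010 fully down. Sprung: about 4 N to start, 7 to 8 N where the caddy is let go, 11 N fully down; the caddy is let go between 4 and 6 mm down. Hard stop at 10 mm.
- release_top (a point): Centre of the top of the release button: a black round button 32 mm in diameter on top of the unit, near its front right corner (seen from the robot), its top 86 mm above the bench and 12 mm above the unit's top when up; moves with the button.
- master: The calibration master: a solid steel stepped block, 250 g more or less. Base 44 (x) x 28 (y) x 22 mm high, and on its middle a step 26 (x) x 28 (y) x 14 mm, 36 mm high in all. Origin at the centre of its underside, z up. It starts upright on the bench. It fits the pocket upright with its long side along the unit's x, either way round, with 2.5 mm of play all round.
- bottle: Bystander: clear plastic water bottle, 64 mm diameter, 190 mm tall, standing; origin at the centre of its base.
- vblock: Bystander: aluminium V-block, 50 x 50 x 40 mm, V groove along its x; origin at the centre of its underside.
- ring_gauge: Bystander: steel ring gauge lying flat, 70 mm outside, 36 mm bore, 18 mm high; origin at the centre of its underside.
- plug_gauge: Bystander: dark steel plug gauge standing, 32 mm foot, 18 mm stem, 60 mm tall; origin at the centre of its base.
- puck: Bystander: black plastic puck, 66 mm diameter, 22 mm high; origin at the centre of its underside.
- screwdriver: Bystander: screwdriver lying flat along its x; origin under its middle.
Things that resemble listed ones, but are neither listed nor needed, are in the scene too. What is shaped like the master but green is not meant. What is shaped like the unit but purple is not meant.

How it is judged:
By the outcome, as a careful person would: the job done as asked, in the order asked, and still so for the second after the job is handed in, with the robot touching nothing.
It also fails if it takes over 72 s, if anything falls off the work surface, if the arm or the gripper's body presses on something with over 40 N, if the wrist force passes 120 N, or if a joint passes its speed limit or range.

### The arm

A 7-joint arm with a two-finger parallel gripper is mounted at the origin on the work surface. World frame = base frame: x ahead of the robot, y to its left, z up, the work surface at z = 0. Lengths are in m, angles in rad, forces in N, time in s.
With the tool pointing down it reaches from about 0.4 to 0.9 m from the base axis. Payload 5.6 kg.
Tool frame: the origin (TCP) lies midway between the tips of the shut fingers; the grasp point (between the pads) lies ctrl.hold_point_z behind it (ctrl.hold_point_z is the distance from the TCP to the grasp point, in m); z points along the fingers, y is the line along which they close (so a half turn about z gives the same grasp; the last joint's range is limited). The gripper opens to 92 mm and grips with 3 to 60 N. Pads are 20 mm wide; open, the fingers measure 128 mm over their backs; the gripper's body (75 mm by 189 mm) begins 69 mm behind the grasp point.
Start: joints at [1.257, 0.468, -0.012, 1.603, 0.006, 1.071, -0.056], TCP at [0.174, -0.626, 0.215] pointing down, gripper open.
Joint ranges: [-2.53, 2.53], [-0.31, 2.02], [-1.57, 1.55], [0.28, 2.44], [-1.29, 4.43], [0.15, 1.84], [-2.92, 2.92]. Speed limits (rad/s): [2.57, 2.57, 3.14, 3.14, 3.14, 3.14, 3.14].

### API

Orientations are given as [roll, pitch, yaw] about the fixed x, y, z axes, in that order (R = Rz(yaw) Ry(pitch) Rx(roll)).
In Python, from cell import ctrl, cams gives the robot as it stands.
- The arm moves only by the shell command python3 -m inch 'ROWS' [FORCE]. ROWS is JSON, a list of rows, each an object of numbers: "dx", "dy", "dz": the shift along the tool's x, y, z in m; "wx", "wy", "wz": the turn, a rotation vector about the tool's x, y, z in rad; "grip": the opening, from 0 (shut) to 1 (fully open). In form: [{"dx": .., "dy": .., "dz": .., "wx": .., "wy": .., "wz": .., "grip": ..}, ...]. A call has 1 to 5 rows; each row is the pose to reach, as a shift and turn from the pose commanded when the call began, along the tool's axes at that moment; what a row does not reach only later rows make up. A row lasts 1/8 s, in which the tool goes at most 62.5 mm and 10.7 degrees, less where a joint would pass 70% of its speed; a pose out of reach is approached as far as the arm can. A call with a gripper value outside its range is refused whole. The fingers move at their own pace and stop on an object; FORCE is the grip in N (left out, the last holds). Time passes only in rows, so rows that repeat a pose let the fingers close. It gives the time, the measured TCP pose, the force, the opening and the grip force at its end, in the units of the state.
- ctrl.get_state(): the state, without advancing time (a new reading comes with each control period).
- cams.snapshot(name): name is "scene" or "side" or "wrist"; returns a dict with "color" (400x640x3 uint8, red, green, blue), "range_z" (400x640 float32, m along the optical axis (not along the pixel's ray), 0 where there is no reading), "K" (3x3 intrinsics, pixels), "dist_coeffs" ([k1, k2, p1, p2, k3] as OpenCV has them; the pictures are not rectified), "camera_from_world" (4x4, takes a point from world to camera coordinates). Camera axes: x right, y down, z forward; pixel columns grow to the right and rows downward; lengths in m; the calibration is good to about 2 mm. A picture is of the moment at which its call begins.
- ctrl.close_job(): hands the job in; it is judged then, once.
The state is a dict: "t": time; "joint_pos": joint angles; "qvel": joint speeds; "joint_torque": joint torques, N m; "eef_pos": TCP position; "ee_rot": TCP orientation; "force": force on the tool from outside, world axes, zero at the start; "ft_torque": the same for the moment, N m; "gripper_width": opening from 0.0 (shut) to 1.0 (fully open); "finger_force": force on a finger pad.
Only numpy, scipy, OpenCV 4.12 (cv2) and the standard library are available. Lean on these libraries where they do the work, as an engineer would, in place of code of your own. Each camera call takes 0.05 s, during which the arm holds its last target. There are 200 camera calls.

## Working session

There is one attempt and no reset: what is moved stays moved. The work goes in short steps, Python scripts to look and compute and a shell command to move; the robot and the scene stay as the last step left them, time stands still between calls to the robot, and variables do not carry over. Pictures are saved under pics/ and viewed, at most 10 in all, crops included, and the job is handed in when it is done.

```bash
ls; mkdir -p pics; cat > h.py <<'E'
import numpy as np, cv2, os
from cell import ctrl, cams
from scipy.spatial.transform import Rotation as R
def save(s,name,crop=None,scale=1):
    im=s["color"][:,:,::-1]
    if crop: im=im[crop[1]:crop[3],crop[0]:crop[2]]
    if scale!=1: im=cv2.resize(im,None,fx=scale,fy=scale,interpolation=cv2.INTER_CUBIC)
    cv2.imwrite("pics/"+name,im)
def cloud(s):
    h,w=s["range_z"].shape
    u,v=np.meshgrid(np.arange(w),np.arange(h))
    p=np.stack([u,v],-1).reshape(-1,1,2).astype(np.float64)
    n=cv2.undistortPoints(p,s["K"],np.array(s["dist_coeffs"])).reshape(h,w,2)
    z=s["range_z"]
    pc=np.dstack([n*z[...,None],z]); T=np.linalg.inv(s["camera_from_world"])
    W=pc@T[:3,:3].T+T[:3,3]; W[z==0]=np.nan
    return W
def ray(s,px):
    n=cv2.undistortPoints(np.array(px,float).reshape(-1,1,2),s["K"],np.array(s["dist_coeffs"])).reshape(-1,2)
    T=np.linalg.inv(s["camera_from_world"])
    return T[:3,3],np.c_[n,np.ones(len(n))]@T[:3,:3].T
def proj(s,P):
    T=s["camera_from_world"]; return cv2.projectPoints(np.array(P,float).reshape(-1,3),cv2.Rodrigues(T[:3,:3])[0],T[:3,3],s["K"],np.array(s["dist_coeffs"]))[0].reshape(-1,2)
def delta(pos,yaw=None):
    "shift in tool axes to reach world pos"
    st=ctrl.get_state(); Rt=R.from_euler("xyz",st["ee_rot"])
    d=Rt.inv().apply(np.array(pos)-st["eef_pos"]); return d
E
python3 - <<'E'
from h import *
import pickle
S={n:cams.snapshot(n) for n in("scene","side","wrist")}
pickle.dump(S,open("s0.pkl","wb"))
a=np.vstack([cv2.resize(S["scene"]["color"],(640,400))])
cv2.imwrite("pics/a.png",S["scene"]["color"][:,:,::-1]);cv2.imwrite("pics/b.png",S["side"]["color"][:,:,::-1])
print(ctrl.get_state(),ctrl.hold_point_z)
for n in S: print(n,np.linalg.inv(S[n]["camera_from_world"]).round(3))
E
```

```text
pics
{'t': 0.15, 'joint_pos': array([ 1.25697598,  0.46815577, -0.01160919,  1.60341865,  0.00599199,
        1.07142431, -0.05631053]), 'qvel': array([ 5.15834485e-04, -5.58596662e-04, -5.08425109e-05, -2.50385921e-03,
       -1.95425569e-03, -3.64545316e-04, -4.89226198e-04]), 'joint_torque': array([ 1.35573409e-03, -5.20949864e+01, -1.20389555e-02, -2.43975914e+01,
       -5.65927173e-02,  1.52456149e-02,  9.08016113e-05]), 'eef_pos': array([ 0.17370977, -0.62588007,  0.21386887]), 'ee_rot': array([-3.14022441e+00,  9.50306925e-05,  2.70746685e-01]), 'force': array([ 0.08028876, -0.34173096, -0.27673948]), 'ft_torque': array([ 0.01188171,  0.03065241, -0.01514227]), 'finger_force': 0.0, 'gripper_width': 0.9999598968087747} 0.0187
scene [[ 0.624  0.583 -0.52   1.125]
 [ 0.782 -0.479  0.4   -0.468]
 [-0.016 -0.656 -0.754  0.943]
 [ 0.     0.     0.     1.   ]]
side [[-0.72  -0.532  0.445  0.015]
 [-0.693  0.569 -0.443  0.533]
 [-0.018 -0.627 -0.779  1.018]
 [ 0.     0.     0.     1.   ]]
wrist [[ 0.268 -0.924 -0.274  0.251]
 [-0.963 -0.257 -0.075 -0.604]
 [-0.001  0.285 -0.959  0.385]
 [ 0.     0.     0.     1.   ]]
```

View pics/a.png

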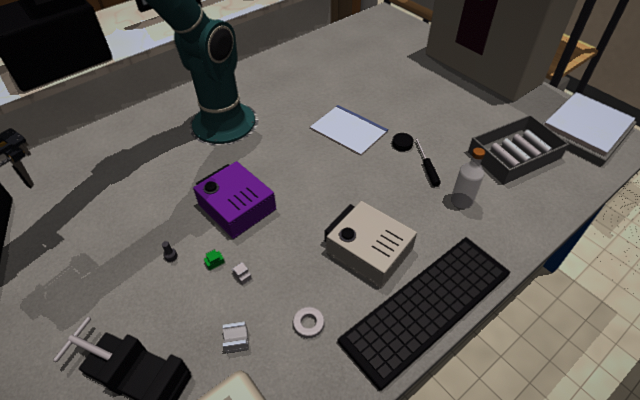

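View pics/b.png

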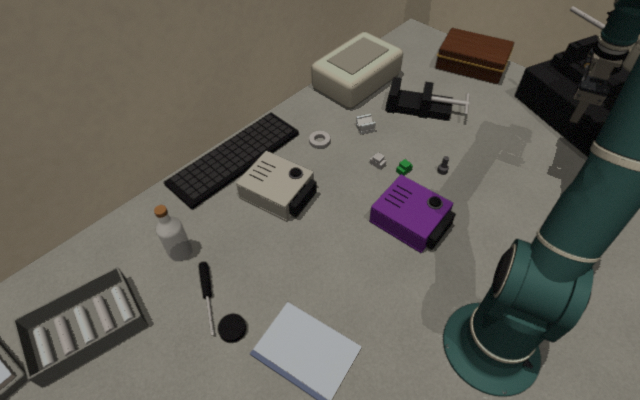

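The scene view shows the candidates. For the unit, the light grey box is at (370,240) and the purple lookalike at (235,197). For the master, the grey block is at (242,272), the green lookalike at (214,259) and the V-block at (234,337). In the side view the grey unit is at (277,183), the master at (378,160), green at (404,167) and the V-block at (366,123). I choose the grey unit and the grey block at (242,272).

```bash
python3 - <<'E'
from h import *
import pickle
S=pickle.load(open("s0.pkl","rb"))
def box(W,m):
    P=W[m]; r=cv2.minAreaRect(P[:,:2].astype(np.float32)*1000); return np.round(r[0],1),np.round(r[1],1),round(r[2],1),P[:,2].mean().round(4),len(P)
for n,ub,mb in(("scene",(315,195,425,290),(228,258,256,286)),("side",(230,145,325,220),(366,150,390,170))):
    s=S[n];W=cloud(s)
    def win(b):
        m=np.zeros(W.shape[:2],bool); m[b[1]:b[3],b[0]:b[2]]=1; return m
    z=W[...,2]
    m=win(ub); print(n,"unit top",box(W,m&(z>.068)&(z<.079)),"btn",box(W,m&(z>.082)&(z<.095)))
    P=W[m&(z>.082)&(z<.095)]; print(np.median(P,0))
    fr=m&(z>.056)&(z<.066); print("front top",box(W,fr))
    m=win(mb); print("master step",box(W,m&(z>.03)&(z<.042)),"base",box(W,m&(z>.008)),"mid",box(W,m&(z>.018)&(z<.026)))
a=cv2.resize(S["scene"]["color"][245:300,195:265],(560,440),interpolation=cv2.INTER_CUBIC)
cv2.imwrite("pics/c.png",a[:,:,::-1])
E
```

```text
scene unit top (array([697.3,  23.2]), array([171.7, 153.4]), 12.9, np.float64(0.0746), 3352) btn (array([662.8, -27. ]), array([29.4, 29.8]), 6.7, np.float64(0.0868), 114)
[ 0.66350128 -0.02699825  0.08690837]
front top (array([688.1,  19.4]), array([191.6, 150.8]), 12.8, np.float64(0.0618), 410)
master step (array([ 553.4, -272.7]), array([28.2, 26.4]), 2.0, np.float64(0.0359), 113) base (array([ 554.6, -272.9]), array([45.9, 27.5]), 1.6, np.float64(0.0282), 224) mid (array([ 553.9, -273.6]), array([45.6, 27. ]), 5.0, np.float64(0.022), 60)
side unit top (array([697.9,  27.5]), array([172. , 152.3]), 12.4, np.float64(0.0728), 2251) btn (array([661.9, -21.8]), array([28.9, 30.7]), 16.4, np.float64(0.0849), 73)
[ 0.66219276 -0.02056745  0.08477109]
front top (array([651.4,  57.7]), array([225.4, 108.9]), 54.5, np.float64(0.0606), 348)
master step (array([ 554.3, -270.2]), array([24.9, 32.2]), 0.7, np.float64(0.0337), 61) base (array([ 553.5, -270.1]), array([44.5, 32.5]), 1.8, np.float64(0.0248), 156) mid (array([ 549.7, -262.2]), array([49.4, 25. ]), 29.3, np.float64(0.0211), 40)
```

View pics/c.png

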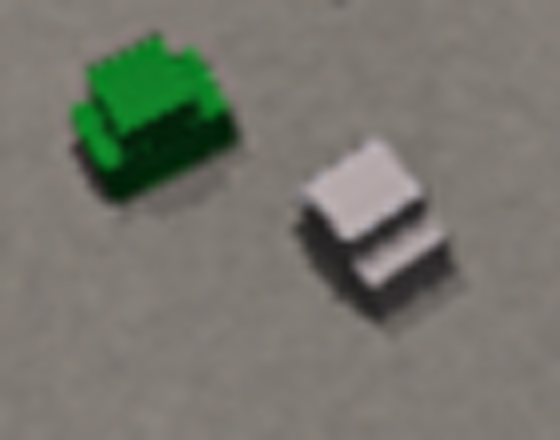

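The crop shows the grey stepped block at (375,215) and the green lookalike at (150,120), so the choice of master holds. The unit is at about (0.6975, 0.025) with yaw 0.222, the button at (0.6625, -0.024), and the master at (0.554, -0.271) with yaw about 0.03. Next I go to the button with the gripper shutting on the way.

```bash
python3 -m inch '[{"dx":0.315,"dy":-0.225,"wz":0.02,"grip":0},{"dx":0.315,"dy":-0.225,"wz":0.02,"grip":0},{"dx":0.315,"dy":-0.225,"wz":0.02,"grip":0},{"dx":0.315,"dy":-0.225,"wz":0.02,"grip":0},{"dx":0.315,"dy":-0.225,"wz":0.02,"grip":0}]' 10
python3 - <<'E'
from h import *
print(delta([.6625,-.024,.18]), ctrl.get_state()["ee_rot"])
E
```

```text
[ 0.63196095 -0.44918035  0.03442343] [-3.14022441e+00  9.50306925e-05  2.70746685e-01]invalid input at $[0]: expected keys dx, dy, dz, wx, wy, wz, grip
```

```bash
python3 -m inch '[{"dx":0.315,"dy":-0.225,"dz":0,"wx":0,"wy":0,"wz":0.02,"grip":0},{"dx":0.315,"dy":-0.225,"dz":0,"wx":0,"wy":0,"wz":0.02,"grip":0},{"dx":0.315,"dy":-0.225,"dz":0,"wx":0,"wy":0,"wz":0.02,"grip":0},{"dx":0.315,"dy":-0.225,"dz":0,"wx":0,"wy":0,"wz":0.02,"grip":0},{"dx":0.315,"dy":-0.225,"dz":0,"wx":0,"wy":0,"wz":0.02,"grip":0}]' 10
python3 - <<'E'
from h import *
print(delta([.6625,-.024,.18]), ctrl.get_state()["ee_rot"])
E
```

```text
t: 0.78
eef_pos: [0.3712, -0.3815, 0.2146]
ee_rot: [3.141, 0.0, 0.251]
force: [1.0, -0.3, -0.3]
gripper_width: 0.48
finger_force: 0.0
[ 0.37082736 -0.27413746  0.03452696] [3.14141052e+00 2.05888290e-06 2.50611860e-01]
```

```bash
python3 -m inch '[{"dx":0.371,"dy":-0.274,"dz":0,"wx":0,"wy":0,"wz":0.03,"grip":0},{"dx":0.371,"dy":-0.274,"dz":0,"wx":0,"wy":0,"wz":0.03,"grip":0},{"dx":0.371,"dy":-0.274,"dz":0,"wx":0,"wy":0,"wz":0.03,"grip":0},{"dx":0.371,"dy":-0.274,"dz":0,"wx":0,"wy":0,"wz":0.03,"grip":0},{"dx":0.371,"dy":-0.274,"dz":0,"wx":0,"wy":0,"wz":0.03,"grip":0}]'
python3 - <<'E'
from h import *
print(delta([.6625,-.024,.18]), ctrl.get_state()["ee_rot"])
E
```

```text
t: 1.4
eef_pos: [0.5687, -0.1396, 0.2145]
ee_rot: [3.141, 0.0, 0.22]
force: [1.8, -0.9, 0.2]
gripper_width: 0.005
finger_force: 0.0
[ 0.11683026 -0.09227373  0.03448353] [3.14133116e+00 1.19360104e-04 2.20425192e-01]
```

```bash
python3 -m inch '[{"dx":0.117,"dy":-0.092,"dz":0.035,"wx":0,"wy":0,"wz":0,"grip":0},{"dx":0.117,"dy":-0.092,"dz":0.035,"wx":0,"wy":0,"wz":0,"grip":0},{"dx":0.117,"dy":-0.092,"dz":0.035,"wx":0,"wy":0,"wz":0,"grip":0},{"dx":0.117,"dy":-0.092,"dz":0.035,"wx":0,"wy":0,"wz":0,"grip":0}]'
python3 - <<'E'
from h import *
s=cams.snapshot("wrist"); save(s,"d.png"); W=cloud(s); z=W[...,2]
st=ctrl.get_state(); print(st["eef_pos"],st["ee_rot"],st["force"])
x,y=W[...,0],W[...,1]
m=(z>.082)&(z<.095)&(np.hypot(x-.6625,y+.024)<.025)
print(m.sum(),[ (np.nanmin(a[m])+np.nanmax(a[m]))/2 for a in(x,y)],np.median(z[m]) if m.any() else 0)
m=(z>.069)&(z<.079)
P=W[m][:,:2].astype(np.float32); print(len(P),cv2.minAreaRect(P*1000))
E
```

```text
t: 1.9
eef_pos: [0.6618, -0.0227, 0.1781]
ee_rot: [-3.14, 0.002, 0.225]
force: [-0.1, -0.0, -1.2]
gripper_width: 0.007
finger_force: 0.0
[ 0.66129663 -0.02521855  0.17865367] [-3.14133110e+00  1.80956846e-03  2.22189924e-01] [ 0.11556264 -0.90441075 -0.23485888]
1120 [np.float64(0.6618868153440314), np.float64(-0.02384601296591692)] 0.0868492826258093
36997 ((696.8821411132812, 24.82463836669922), (169.6571807861328, 150.13128662109375), 12.78445053100586)
```

View pics/d.png

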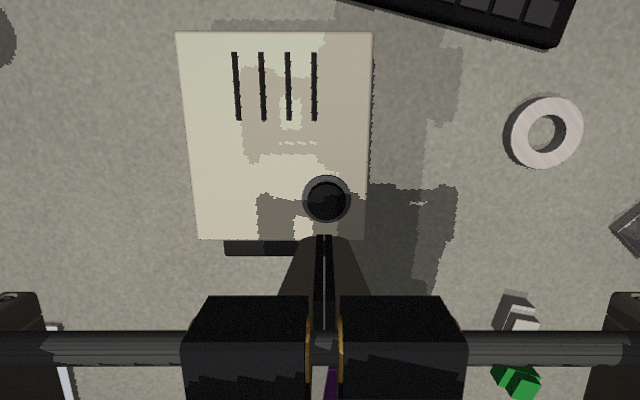

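The wrist view shows the grey unit with the button at (325,198), the shut caddy front at (270,247), and the fingertips above the button. The unit is at (0.697, 0.025) with yaw 0.223 and the button top is at z 0.0865. Next I go down to it.

```bash
python3 -m inch '[{"dx":0.001,"dy":-0.001,"dz":0.05,"wx":0,"wy":0,"wz":0,"grip":0},{"dx":0.001,"dy":-0.001,"dz":0.080,"wx":0,"wy":0,"wz":0,"grip":0},{"dx":0.001,"dy":-0.001,"dz":0.087,"wx":0,"wy":0,"wz":0,"grip":0},{"dx":0.001,"dy":-0.001,"dz":0.089,"wx":0,"wy":0,"wz":0,"grip":0},{"dx":0.001,"dy":-0.001,"dz":0.091,"wx":0,"wy":0,"wz":0,"grip":0}]'
python3 -m inch '[{"dx":0,"dy":0,"dz":0.002,"wx":0,"wy":0,"wz":0,"grip":0},{"dx":0,"dy":0,"dz":0.003,"wx":0,"wy":0,"wz":0,"grip":0},{"dx":0,"dy":0,"dz":0.004,"wx":0,"wy":0,"wz":0,"grip":0}]'
```

```text
t: 2.58
eef_pos: [0.6636, -0.025, 0.0903]
ee_rot: [3.141, -0.003, 0.22]
force: [-0.3, 0.5, -0.7]
gripper_width: 0.003
finger_force: 0.0
t: 2.95
eef_pos: [0.6629, -0.0246, 0.0856]
ee_rot: [3.141, -0.001, 0.221]
force: [-1.4, -1.0, 5.9]
gripper_width: 0.011
finger_force: 3.1
```

```bash
python3 -m inch '[{"dx":0,"dy":0,"dz":0.0015,"wx":0,"wy":0,"wz":0,"grip":0},{"dx":0,"dy":0,"dz":0.003,"wx":0,"wy":0,"wz":0,"grip":0},{"dx":0,"dy":0,"dz":0.0045,"wx":0,"wy":0,"wz":0,"grip":0},{"dx":0,"dy":0,"dz":0.0055,"wx":0,"wy":0,"wz":0,"grip":0},{"dx":0,"dy":0,"dz":0.0065,"wx":0,"wy":0,"wz":0,"grip":0}]'
python3 -m inch '[{"dx":0,"dy":0,"dz":0.0,"wx":0,"wy":0,"wz":0,"grip":0},{"dx":0,"dy":0,"dz":0.0,"wx":0,"wy":0,"wz":0,"grip":0}]'
```

```text
t: 3.58
eef_pos: [0.6629, -0.0245, 0.0791]
ee_rot: [3.141, -0.001, 0.221]
force: [-3.1, 0.3, 8.3]
gripper_width: 0.004
finger_force: 4.4
t: 3.82
eef_pos: [0.6629, -0.0245, 0.0792]
ee_rot: [3.141, -0.001, 0.221]
force: [-2.0, -0.3, 8.2]
gripper_width: 0.007
finger_force: 4.3
```

```bash
python3 -m inch '[{"dx":0,"dy":0,"dz":0.001,"wx":0,"wy":0,"wz":0,"grip":0},{"dx":0,"dy":0,"dz":0.001,"wx":0,"wy":0,"wz":0,"grip":0},{"dx":0,"dy":0,"dz":-0.06,"wx":0,"wy":0,"wz":0,"grip":0},{"dx":0,"dy":0,"dz":-0.1,"wx":0,"wy":0,"wz":0,"grip":0},{"dx":0,"dy":0,"dz":-0.1,"wx":0,"wy":0,"wz":0,"grip":0}]'
python3 - <<'E'
from h import *
ux=np.array([np.cos(.223),np.sin(.223)]);uy=np.array([-ux[1],ux[0]])
for n in("scene","side","wrist"):
    s=cams.snapshot(n);W=cloud(s)
    d=W[...,:2]-np.array([.697,.025]);a,b,z=d@ux,d@uy,W[...,2]
    m=(a<-.1)&(a>-.22)&(abs(b)<.06)&(z>.054)&(z<.068)
    print(n,m.sum(),np.percentile(a[m],[1,50,99]) if m.any() else 0)
st=ctrl.get_state();print(st["eef_pos"],st["ee_rot"],delta([.553,-.2715,.2]))
E
```

```text
t: 4.45
eef_pos: [0.6648, -0.0243, 0.1817]
ee_rot: [3.14, -0.007, 0.221]
force: [1.1, -0.1, -1.0]
gripper_width: 0.005
finger_force: 0.0
scene 189 [-0.18449994 -0.17223703 -0.16455344]
side 246 [-0.18384166 -0.17455812 -0.16291377]
wrist 42 [-0.18320929 -0.17105343 -0.16506533]
[ 0.66149531 -0.02459914  0.17645337] [-3.14109132e+00  2.53476706e-03  2.20753638e-01] [-0.15998425  0.21714093 -0.02325005]
```

The caddy is fully out, with its face 184 mm in front of the unit's origin. Next is the master.

```bash
python3 -m inch '[{"dx":-0.16,"dy":0.217,"dz":-0.01,"wx":0,"wy":0,"wz":0.19,"grip":0.55},{"dx":-0.16,"dy":0.217,"dz":-0.01,"wx":0,"wy":0,"wz":0.19,"grip":0.55},{"dx":-0.16,"dy":0.217,"dz":-0.01,"wx":0,"wy":0,"wz":0.19,"grip":0.55},{"dx":-0.16,"dy":0.217,"dz":-0.01,"wx":0,"wy":0,"wz":0.19,"grip":0.55},{"dx":-0.16,"dy":0.217,"dz":-0.01,"wx":0,"wy":0,"wz":0.19,"grip":0.55}]'
python3 -m inch '[{"dx":-0.03,"dy":0,"dz":0,"wx":0,"wy":0,"wz":0,"grip":0.55},{"dx":-0.03,"dy":0,"dz":0,"wx":0,"wy":0,"wz":0,"grip":0.55}]'
python3 - <<'E'
from h import *
s=cams.snapshot("wrist"); save(s,"e.png"); W=cloud(s)
st=ctrl.get_state(); print(st["eef_pos"],st["ee_rot"])
hsv=cv2.cvtColor(s["color"],cv2.COLOR_RGB2HSV)
d=np.hypot(W[...,0]-.553,W[...,1]+.2715); z=W[...,2]
g=(hsv[...,0]>45)&(hsv[...,0]<75)&(hsv[...,1]>100)
for nm,m in(("green",g&(z>.008)&(z<.045)),("all",~g&(d<.035)&(z>.006)&(z<.045)),("step",~g&(d<.035)&(z>.03)&(z<.042)),("mid",~g&(d<.035)&(z>.017)&(z<.027))):
    P=W[m]
    if len(P)>5: print(nm,len(P),cv2.minAreaRect(P[:,:2].astype(np.float32)*1000),P[:,2].mean())
E
```

```text
t: 5.22
eef_pos: [0.5504, -0.2761, 0.1861]
ee_rot: [3.141, 0.004, 0.024]
force: [0.3, 0.7, -0.0]
gripper_width: 0.526
finger_force: 0.0
t: 5.48
eef_pos: [0.5221, -0.2718, 0.1866]
ee_rot: [-3.14, 0.003, 0.03]
force: [-0.1, -0.1, -0.1]
gripper_width: 0.551
finger_force: 0.0
[ 0.5237367  -0.27129894  0.18710312] [-3.14037186e+00  1.14984453e-03  3.11680192e-02]
green 1520 ((555.9390258789062, -268.5125732421875), (204.60162353515625, 622.9334716796875), 8.501642227172852) 0.02871549952608797
all 1295 ((551.9801025390625, -271.9920654296875), (44.29423904418945, 27.705102920532227), 1.1306910514831543) 0.031201186855240794
step 802 ((551.9862670898438, -271.9565734863281), (26.232887268066406, 27.68253517150879), 0.8183338642120361) 0.036761025604244144
mid 461 ((551.9837036132812, -271.99493408203125), (44.22247314453125, 26.798423767089844), 1.3292677402496338) 0.022768882596815802
```

View pics/e.png

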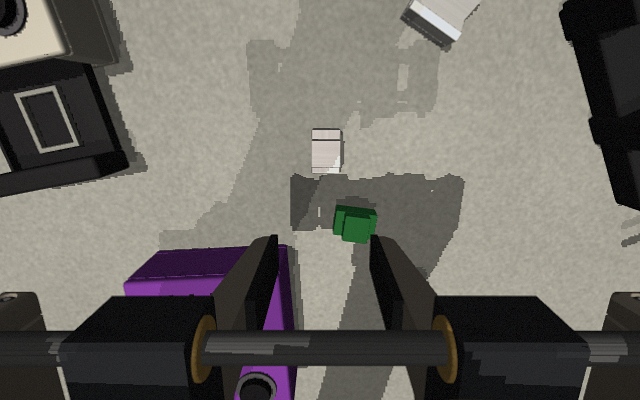

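The wrist view shows the grey master at (327,150) and the green lookalike at (355,225), clear of the finger paths. The pocket is visible at (47,118). The master is at (0.552, -0.272) with yaw 0.02, its step top at z 0.0366 and its base shelf at 0.0225, which matches the text and the other views.

```bash
python3 -m inch '[{"dx":0.028,"dy":0.0015,"dz":0.05,"wx":0,"wy":0,"wz":0.012,"grip":0.55},{"dx":0.028,"dy":0.0015,"dz":0.10,"wx":0,"wy":0,"wz":0.012,"grip":0.55},{"dx":0.028,"dy":0.0015,"dz":0.145,"wx":0,"wy":0,"wz":0.012,"grip":0.55},{"dx":0.028,"dy":0.0015,"dz":0.165,"wx":0,"wy":0,"wz":0.012,"grip":0.55},{"dx":0.028,"dy":0.0015,"dz":0.174,"wx":0,"wy":0,"wz":0.012,"grip":0.55}]'
python3 -m inch '[{"dx":0,"dy":0,"dz":0,"wx":0,"wy":0,"wz":0,"grip":0.55},{"dx":0,"dy":0,"dz":0,"wx":0,"wy":0,"wz":0,"grip":0.3},{"dx":0,"dy":0,"dz":0,"wx":0,"wy":0,"wz":0,"grip":0.2},{"dx":0,"dy":0,"dz":0,"wx":0,"wy":0,"wz":0,"grip":0.2},{"dx":0,"dy":0,"dz":0,"wx":0,"wy":0,"wz":0,"grip":0.2}]' 30
python3 -m inch '[{"dx":0,"dy":0,"dz":0,"wx":0,"wy":0,"wz":0,"grip":0.2},{"dx":0,"dy":0,"dz":0,"wx":0,"wy":0,"wz":0,"grip":0.2}]' 30
```

```text
t: 6.15
eef_pos: [0.5526, -0.2719, 0.0131]
ee_rot: [-3.141, 0.001, 0.02]
force: [-0.5, 0.2, 0.4]
gripper_width: 0.548
finger_force: 0.0
t: 6.78
eef_pos: [0.5526, -0.2729, 0.0152]
ee_rot: [3.141, -0.001, 0.019]
force: [-0.8, 1.3, 6.7]
gripper_width: 0.304
finger_force: 30.0
t: 7.02
eef_pos: [0.5526, -0.2729, 0.0152]
ee_rot: [3.141, -0.001, 0.019]
force: [-1.4, 1.0, 6.8]
gripper_width: 0.302
finger_force: 30.0
```

```bash
python3 -m inch '[{"dx":0,"dy":0,"dz":-0.02,"wx":0,"wy":0,"wz":0,"grip":0.2},{"dx":0,"dy":0,"dz":-0.08,"wx":0,"wy":0,"wz":0,"grip":0.2},{"dx":0,"dy":0,"dz":-0.13,"wx":0,"wy":0,"wz":-0.1,"grip":0.2},{"dx":0,"dy":0,"dz":-0.15,"wx":0,"wy":0,"wz":-0.204,"grip":0.2},{"dx":0,"dy":0,"dz":-0.15,"wx":0,"wy":0,"wz":-0.204,"grip":0.2}]'
python3 - <<'E'
from h import *
ux=np.array([np.cos(.223),np.sin(.223)]);uy=np.array([-ux[1],ux[0]])
p=np.array([.697,.025])-.125*ux; print(p,delta([*p,.17]),delta([*(p-.04*ux),.17]),ctrl.get_state()["ee_rot"])
E
```

```text
t: 7.65
eef_pos: [0.5527, -0.2734, 0.1665]
ee_rot: [3.139, -0.003, 0.221]
force: [0.4, -0.6, -3.6]
gripper_width: 0.306
finger_force: 30.0
[ 0.5750952  -0.00264454] [ 0.08129043 -0.25927387 -0.00393311] [ 0.04129068 -0.25920405 -0.00405527] [ 3.13903226e+00 -3.05855138e-03  2.21262375e-01]
```

```bash
python3 -m inch '[{"dx":0.041,"dy":-0.259,"dz":0,"wx":0,"wy":0,"wz":0,"grip":0.2},{"dx":0.041,"dy":-0.259,"dz":0,"wx":0,"wy":0,"wz":0,"grip":0.2},{"dx":0.041,"dy":-0.259,"dz":0,"wx":0,"wy":0,"wz":0,"grip":0.2},{"dx":0.041,"dy":-0.259,"dz":0,"wx":0,"wy":0,"wz":0,"grip":0.2},{"dx":0.041,"dy":-0.259,"dz":0,"wx":0,"wy":0,"wz":0,"grip":0.2}]'
python3 -m inch '[{"dx":0,"dy":0,"dz":0,"wx":0,"wy":0,"wz":0,"grip":0.2},{"dx":0,"dy":0,"dz":0,"wx":0,"wy":0,"wz":0,"grip":0.2}]'
python3 - <<'E'
from h import *
import pickle
S={n:cams.snapshot(n) for n in("wrist","scene","side")}; pickle.dump(S,open("s1.pkl","wb"))
s=S["wrist"]; save(s,"f.png"); 
ux=np.array([np.cos(.223),np.sin(.223)]);uy=np.array([-ux[1],ux[0]])
for n in S:
    W=cloud(S[n]);d=W[...,:2]-np.array([.697,.025]);a,b,z=d@ux,d@uy,W[...,2]
    m=(a<-.09)&(a>-.162)&(abs(b)<.028)&(z>.0215)&(z<.03)
    if m.any():
        print(n,m.sum(),np.median(z[m]),"a",np.percentile(a[m],[1,50,99]),"b",np.percentile(b[m],[1,50,99]),cv2.minAreaRect(np.c_[a[m],b[m]].astype(np.float32)*1000))
    f=(abs(a+.125)<.02)&(abs(b)<.013); print("floor",np.nanmedian(z[f]))
p=np.array([.697,.025])-.125*ux
print(delta([*p,.1]),ctrl.get_state()["eef_pos"],ctrl.get_state()["ee_rot"],proj(s,[[*p,.018]]))
E
```

```text
t: 8.28
eef_pos: [0.533, -0.0057, 0.1629]
ee_rot: [-3.139, 0.002, 0.229]
force: [0.6, -0.7, -3.2]
gripper_width: 0.307
finger_force: 30.0
t: 8.52
eef_pos: [0.5345, -0.0134, 0.1634]
ee_rot: [3.141, 0.001, 0.219]
force: [-0.5, -0.3, -3.5]
gripper_width: 0.3
finger_force: 30.0
wrist 895 0.024834940865338828 a [-0.15392529 -0.12512027 -0.09747541] b [-0.02017978  0.00129785  0.02035688] ((-125.67068481445312, 0.3247547149658203), (56.92676544189453, 40.747047424316406), 0.673189640045166)
floor 0.2680669283211613
scene 95 0.023947037737000243 a [-0.15787521 -0.13715165 -0.10758098] b [-0.02364998 -0.00080158  0.02016193] ((-132.6115264892578, 1.8194942474365234), (50.29578399658203, 51.560176849365234), 88.20684051513672)
floor 0.42376394781126847
side 51 0.022807030540248796 a [-0.14841236 -0.11271244 -0.09356016] b [-0.01925913  0.00840479  0.02332623] ((-121.28843688964844, 2.5568981170654297), (42.499122619628906, 55.17643356323242), 88.03132629394531)
floor 0.01738843469586615
[ 0.04172312 -0.0013393   0.06372831] [ 0.53469875 -0.01300615  0.1637548 ] [3.14125068e+00 6.24173863e-04 2.19488015e-01] [[322.27561248 142.07601904]]
```

View pics/f.png

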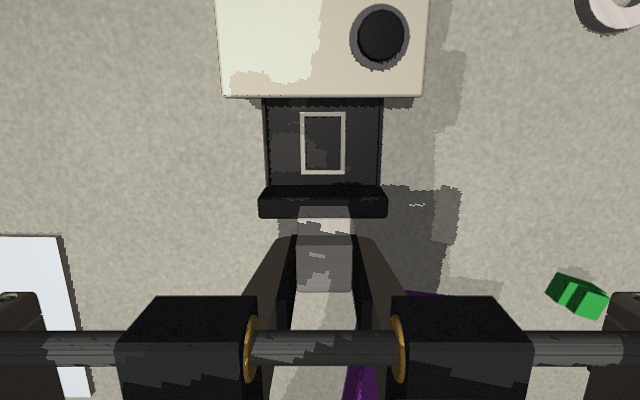

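The wrist view shows the pocket ribs at (300-345, 112-174) and the master held between the pads at (325,250). The rib rectangle measures 57x41 mm as expected, centred at unit (-0.1257, 0.0003). Next I check how the master sits in the hand.

```bash
python3 - <<'E'
from h import *
import pickle
S=pickle.load(open("s1.pkl","rb")); st=ctrl.get_state(); R_=R.from_euler("xyz",st["ee_rot"])
W=cloud(S["wrist"]); L=R_.inv().apply((W-st["eef_pos"]).reshape(-1,3)).reshape(W.shape)
x,y,z=L[...,0],L[...,1],L[...,2]
m=(abs(x)<.035)&(abs(y)<.0135)&(z>-.035)&(z<.03)
print(m.sum(),np.histogram(z[m],bins=np.arange(-.035,.031,.005)))
for lo,hi in((-.03,-.018),(-.016,-.003)):
    k=m&(z>lo)&(z<hi)
    if k.any(): print(np.median(z[k]),np.percentile(x[k],[1,99]),np.percentile(y[k],[1,99]),k.sum())
ux=np.array([np.cos(.223),np.sin(.223)]);uy=np.array([-ux[1],ux[0]])
p=np.array([.697,.025])-.1254*ux+.0002*uy; print(delta([*p,.1]))
E
```

```text
4585 (array([   1,    0, 2553,  242,  201, 1053,  155,  148,  129,  103,    0,
          0,    0]), array([-0.035, -0.03 , -0.025, -0.02 , -0.015, -0.01 , -0.005,  0.   ,
        0.005,  0.01 ,  0.015,  0.02 ,  0.025,  0.03 ]))
-0.02123472411540766 [-0.01297454  0.0126536 ] [-0.01318332  0.01315814] 2662
-0.0073101094165357264 [-0.02248595  0.02163326] [-0.0133131   0.01307191] 1369
[ 0.04132242 -0.0015379   0.06372849]
```

```bash
python3 -m inch '[{"dx":0.0415,"dy":-0.0015,"dz":0.03,"wx":0,"wy":0,"wz":-0.003,"grip":0.2},{"dx":0.0415,"dy":-0.0015,"dz":0.06,"wx":0,"wy":0,"wz":-0.003,"grip":0.2},{"dx":0.0415,"dy":-0.0015,"dz":0.095,"wx":0,"wy":0,"wz":-0.003,"grip":0.2},{"dx":0.0415,"dy":-0.0015,"dz":0.11,"wx":0,"wy":0,"wz":-0.003,"grip":0.2},{"dx":0.0415,"dy":-0.0015,"dz":0.11,"wx":0,"wy":0,"wz":-0.003,"grip":0.2}]'
python3 -m inch '[{"dx":0,"dy":0,"dz":0,"wx":0,"wy":0,"wz":0,"grip":0.2},{"dx":0,"dy":0,"dz":0,"wx":0,"wy":0,"wz":0,"grip":0.2}]'
python3 - <<'E'
from h import *
ux=np.array([np.cos(.223),np.sin(.223)]);uy=np.array([-ux[1],ux[0]])
p=np.array([.697,.025])-.1254*ux+.0002*uy; print(delta([*p,.0335]))
s=cams.snapshot("wrist");W=cloud(s);d=W[...,:2]-np.array([.697,.025]);a,b,z=d@ux,d@uy,W[...,2]
m=(abs(a+.125)<.035)&(abs(b)<.013)&(z>.065)&(z<.083);print(m.sum(),np.median(z[m]),np.percentile(a[m],[1,99]))
E
```

```text
t: 9.3
eef_pos: [0.5744, -0.0012, 0.0534]
ee_rot: [-3.141, 0.002, 0.225]
force: [0.6, 0.1, -3.7]
gripper_width: 0.302
finger_force: 30.0
t: 9.55
eef_pos: [0.5759, -0.0006, 0.0555]
ee_rot: [3.141, -0.002, 0.226]
force: [1.1, 0.6, -3.5]
gripper_width: 0.304
finger_force: 30.0
[-0.00169177  0.00156651  0.02197926]
2842 0.07694150223125354 [-0.13626391 -0.11078992]
```

```bash
python3 -m inch '[{"dx":-0.0018,"dy":0.0015,"dz":0.005,"wx":0,"wy":0,"wz":0.002,"grip":0.2},{"dx":-0.0018,"dy":0.0015,"dz":0.010,"wx":0,"wy":0,"wz":0.002,"grip":0.2},{"dx":-0.0018,"dy":0.0015,"dz":0.014,"wx":0,"wy":0,"wz":0.002,"grip":0.2},{"dx":-0.0018,"dy":0.0015,"dz":0.016,"wx":0,"wy":0,"wz":0.002,"grip":0.2},{"dx":-0.0018,"dy":0.0015,"dz":0.018,"wx":0,"wy":0,"wz":0.002,"grip":0.2}]'
python3 -m inch '[{"dx":0,"dy":0,"dz":0.001,"wx":0,"wy":0,"wz":0,"grip":0.2},{"dx":0,"dy":0,"dz":0.002,"wx":0,"wy":0,"wz":0,"grip":0.2},{"dx":0,"dy":0,"dz":0.0025,"wx":0,"wy":0,"wz":0,"grip":0.2}]'
python3 - <<'E'
from h import *
ux=np.array([np.cos(.223),np.sin(.223)]);uy=np.array([-ux[1],ux[0]])
p=np.array([.697,.025])-.1254*ux+.0002*uy; print(delta([*p,.0335]))
E
```

```text
t: 10.22
eef_pos: [0.5735, -0.0023, 0.0359]
ee_rot: [-3.142, 0.0, 0.224]
force: [0.9, 0.7, -2.7]
gripper_width: 0.301
finger_force: 30.0
t: 10.6
eef_pos: [0.5735, -0.0024, 0.0336]
ee_rot: [3.142, -0.0, 0.224]
force: [0.6, -0.5, -2.6]
gripper_width: 0.305
finger_force: 30.0
[1.13868132e-03 3.67293971e-04 5.32503750e-05]
```

```bash
python3 -m inch '[{"dx":0.001,"dy":0.0003,"dz":0.0004,"wx":0,"wy":0,"wz":0,"grip":0.2},{"dx":0.001,"dy":0.0003,"dz":0.0008,"wx":0,"wy":0,"wz":0,"grip":0.2},{"dx":0.001,"dy":0.0003,"dz":0.001,"wx":0,"wy":0,"wz":0,"grip":0.2}]'
python3 -m inch '[{"dx":0,"dy":0,"dz":0.0004,"wx":0,"wy":0,"wz":0,"grip":0.2},{"dx":0,"dy":0,"dz":0.0008,"wx":0,"wy":0,"wz":0,"grip":0.2}]'
```

```text
t: 10.98
eef_pos: [0.5745, -0.0024, 0.0332]
ee_rot: [3.141, 0.0, 0.224]
force: [-3.8, -0.4, 5.6]
gripper_width: 0.302
finger_force: 30.0
t: 11.22
eef_pos: [0.5754, -0.0022, 0.0331]
ee_rot: [3.141, -0.002, 0.224]
force: [-3.4, 0.1, 10.2]
gripper_width: 0.302
finger_force: 30.0
```

The contact is at TCP z 0.0332, so the master's base is at 0.018, on the pocket floor. Next I release.

```bash
python3 -m inch '[{"dx":0,"dy":0,"dz":-0.0008,"wx":0,"wy":0,"wz":0,"grip":0.2},{"dx":0,"dy":0,"dz":-0.0008,"wx":0,"wy":0,"wz":0,"grip":0.5},{"dx":0,"dy":0,"dz":-0.0008,"wx":0,"wy":0,"wz":0,"grip":0.5},{"dx":0,"dy":0,"dz":-0.0008,"wx":0,"wy":0,"wz":0,"grip":0.5},{"dx":0,"dy":0,"dz":-0.005,"wx":0,"wy":0,"wz":0,"grip":0.5}]'
python3 -m inch '[{"dx":0,"dy":0,"dz":-0.04,"wx":0,"wy":0,"wz":0,"grip":0.5},{"dx":0,"dy":0,"dz":-0.09,"wx":0,"wy":0,"wz":0,"grip":0.5},{"dx":-0.06,"dy":0,"dz":-0.11,"wx":0,"wy":0,"wz":0,"grip":0},{"dx":-0.11,"dy":0,"dz":-0.11,"wx":0,"wy":0,"wz":0,"grip":0},{"dx":-0.11,"dy":0,"dz":-0.11,"wx":0,"wy":0,"wz":0,"grip":0}]' 10
python3 - <<'E'
from h import *
s=cams.snapshot("wrist");save(s,"g.png",(160,0,480,240),2)
W=cloud(s);ux=np.array([np.cos(.223),np.sin(.223)]);uy=np.array([-ux[1],ux[0]])
d=W[...,:2]-np.array([.697,.025]);a,b,z=d@ux,d@uy,W[...,2]
m=(abs(a+.125)<.026)&(abs(b)<.018)
for lo,hi in((.05,.06),(.036,.045)):
    k=m&(z>lo)&(z<hi);print(k.sum(),np.median(z[k]),cv2.minAreaRect(np.c_[a[k],b[k]].astype(np.float32)*1000))
k=(a<-.15)&(abs(b)<.06)&(z>.056)&(z<.068);print("front",np.percentile(a[k],[1,99]))
t=np.array([.697,.025])-.205*ux; print(delta([*t,.03]),ctrl.get_state()["ee_rot"])
E
```

```text
t: 11.85
eef_pos: [0.5743, -0.0025, 0.0365]
ee_rot: [-3.141, 0.001, 0.224]
force: [-0.1, 0.6, 0.8]
gripper_width: 0.5
finger_force: 0.0
t: 12.48
eef_pos: [0.464, -0.0281, 0.1471]
ee_rot: [3.14, 0.002, 0.222]
force: [0.5, 0.5, 0.5]
gripper_width: 0.195
finger_force: 0.0
1484 0.054768056612192195 ((-126.69486999511719, 1.137594223022461), (25.72592544555664, 27.540943145751953), 0.5558894276618958)
814 0.040770119930996024 ((-126.61827087402344, 1.0064382553100586), (44.038509368896484, 27.468791961669922), 0.24346812069416046)
front [-0.41963604 -0.16556483]
[ 0.03113457 -0.00038676  0.11752197] [ 3.14043939e+00 -9.33257875e-04  2.22789453e-01]
```

View pics/g.png

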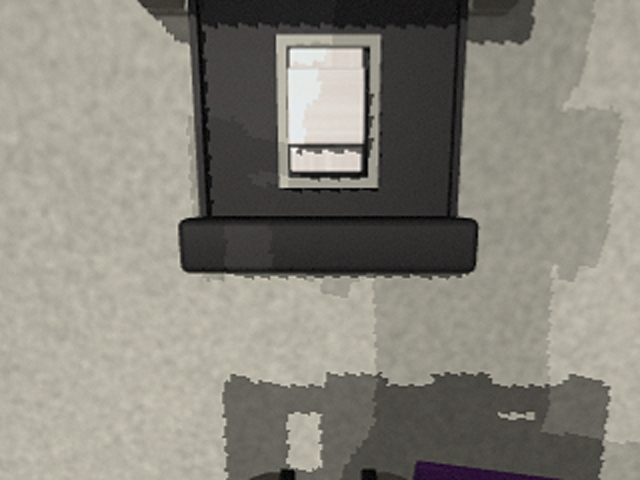

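The crop shows the master standing flat inside the ribs at (325,110), with the caddy front at (330,245). Next I check the clearance to the purple box before going down in front.

```bash
python3 - <<'E'
from h import *
import pickle
s=pickle.load(open("s0.pkl","rb"))["scene"]
W=cloud(s);ux=np.array([np.cos(.223),np.sin(.223)]);uy=np.array([-ux[1],ux[0]])
hsv=cv2.cvtColor(s["color"],cv2.COLOR_RGB2HSV);z=W[...,2]
k=(hsv[...,0]>130)&(hsv[...,0]<160)&(hsv[...,1]>100)&(z>.06)&(z<.08)
P=cv2.boxPoints(cv2.minAreaRect(W[k][:,:2].astype(np.float32)))-np.array([.697,.025]);print(np.c_[P@ux,P@uy])
E
```

```text
[[-1.29850377  0.13305656]
 [-1.39585207 -0.41929706]
 [-0.11294082 -0.64540075]
 [-0.01559252 -0.09304713]]
```

```bash
python3 - <<'E'
from h import *
import pickle
s=pickle.load(open("s0.pkl","rb"))["scene"]
W=cloud(s);ux=np.array([np.cos(.223),np.sin(.223)]);uy=np.array([-ux[1],ux[0]])
hsv=cv2.cvtColor(s["color"],cv2.COLOR_RGB2HSV);z=W[...,2].copy();z[:150]=0;z[245:]=0;z[:,:185]=0;z[:,285:]=0
k=(hsv[...,0]>130)&(hsv[...,0]<160)&(hsv[...,1]>100)&(z>.06)&(z<.08)
P=cv2.boxPoints(cv2.minAreaRect(W[k][:,:2].astype(np.float32)));print(P);P=P-np.array([.697,.025]);print(np.c_[P@ux,P@uy])
E
```

```text
[[ 0.24601932 -0.09897347]
 [ 0.25994778 -0.24941565]
 [ 0.446401   -0.2321531 ]
 [ 0.43247253 -0.08171092]]
[[-0.46723118 -0.02116645]
 [-0.48691886 -0.17096381]
 [-0.3012648  -0.19536402]
 [-0.28157714 -0.04556666]]
```

```bash
python3 -m inch '[{"dx":0.025,"dy":-0.0004,"dz":0.04,"wx":0,"wy":0,"wz":0,"grip":0},{"dx":0.025,"dy":-0.0004,"dz":0.09,"wx":0,"wy":0,"wz":0,"grip":0},{"dx":0.025,"dy":-0.0004,"dz":0.115,"wx":0,"wy":0,"wz":0,"grip":0},{"dx":0.025,"dy":-0.0004,"dz":0.115,"wx":0,"wy":0,"wz":0,"grip":0},{"dx":0.025,"dy":-0.0004,"dz":0.115,"wx":0,"wy":0,"wz":0,"grip":0}]' 20
python3 -m inch '[{"dx":0.005,"dy":0,"dz":0,"wx":0,"wy":0,"wz":0,"grip":0},{"dx":0.009,"dy":0,"dz":0,"wx":0,"wy":0,"wz":0,"grip":0},{"dx":0.012,"dy":0,"dz":0,"wx":0,"wy":0,"wz":0,"grip":0},{"dx":0.015,"dy":0,"dz":0,"wx":0,"wy":0,"wz":0,"grip":0},{"dx":0.018,"dy":0,"dz":0,"wx":0,"wy":0,"wz":0,"grip":0}]'
cat > q.py <<'E'
from h import *
ux=np.array([np.cos(.223),np.sin(.223)]);uy=np.array([-ux[1],ux[0]])
st=ctrl.get_state();d=st["eef_pos"][:2]-np.array([.697,.025]);print("a,b",d@ux,d@uy,"F",st["force"][:2]@ux)
E
python3 q.py
```

```text
t: 13.15
eef_pos: [0.493, -0.0205, 0.0325]
ee_rot: [3.142, -0.002, 0.224]
force: [-0.1, -0.0, 0.5]
gripper_width: 0.008
finger_force: 0.0
t: 13.78
eef_pos: [0.5079, -0.0173, 0.0316]
ee_rot: [3.141, 0.003, 0.224]
force: [-4.4, -1.3, 3.7]
gripper_width: 0.009
finger_force: 2.0
a,b -0.19372384792148686 0.0005681708341258714 F -4.611440151989735
```

```bash
python3 -m inch '[{"dx":0.004,"dy":0,"dz":0,"wx":0,"wy":0,"wz":0,"grip":0},{"dx":0.008,"dy":0,"dz":0,"wx":0,"wy":0,"wz":0,"grip":0},{"dx":0.012,"dy":0,"dz":0,"wx":0,"wy":0,"wz":0,"grip":0},{"dx":0.016,"dy":0,"dz":0,"wx":0,"wy":0,"wz":0,"grip":0},{"dx":0.020,"dy":0,"dz":0,"wx":0,"wy":0,"wz":0,"grip":0}]'
python3 -m inch '[{"dx":0.004,"dy":0,"dz":0,"wx":0,"wy":0,"wz":0,"grip":0},{"dx":0.008,"dy":0,"dz":0,"wx":0,"wy":0,"wz":0,"grip":0},{"dx":0.012,"dy":0,"dz":0,"wx":0,"wy":0,"wz":0,"grip":0},{"dx":0.016,"dy":0,"dz":0,"wx":0,"wy":0,"wz":0,"grip":0},{"dx":0.020,"dy":0,"dz":0,"wx":0,"wy":0,"wz":0,"grip":0}]'; python3 q.py
```

```text
t: 14.4
eef_pos: [0.528, -0.0128, 0.0315]
ee_rot: [3.142, 0.002, 0.224]
force: [-4.6, -1.4, 3.4]
gripper_width: 0.004
finger_force: 2.8
t: 15.02
eef_pos: [0.5471, -0.0084, 0.0315]
ee_rot: [3.142, 0.003, 0.223]
force: [-6.3, -1.3, 4.8]
gripper_width: 0.006
finger_force: 3.4
a,b -0.15358481222837905 0.0005751698655051583 F -6.426145946345465
```

```bash
python3 -m inch '[{"dx":0.004,"dy":0,"dz":0,"wx":0,"wy":0,"wz":0,"grip":0},{"dx":0.008,"dy":0,"dz":0,"wx":0,"wy":0,"wz":0,"grip":0},{"dx":0.012,"dy":0,"dz":0,"wx":0,"wy":0,"wz":0,"grip":0},{"dx":0.016,"dy":0,"dz":0,"wx":0,"wy":0,"wz":0,"grip":0},{"dx":0.020,"dy":0,"dz":0,"wx":0,"wy":0,"wz":0,"grip":0}]'
python3 -m inch '[{"dx":0.003,"dy":0,"dz":0,"wx":0,"wy":0,"wz":0,"grip":0},{"dx":0.006,"dy":0,"dz":0,"wx":0,"wy":0,"wz":0,"grip":0},{"dx":0.009,"dy":0,"dz":0,"wx":0,"wy":0,"wz":0,"grip":0},{"dx":0.011,"dy":0,"dz":0,"wx":0,"wy":0,"wz":0,"grip":0},{"dx":0.013,"dy":0,"dz":0,"wx":0,"wy":0,"wz":0,"grip":0}]'; python3 q.py
cat >> q.py <<'E'
s=cams.snapshot("scene");W=cloud(s);d=W[...,:2]-np.array([.697,.025]);a,b,z=d@ux,d@uy,W[...,2]
m=(a<-.088)&(a>-.19)&(abs(b)>.02)&(abs(b)<.056)&(z>.055)&(z<.066)
n=(np.hypot(a+.044,b+.04)<.012)&(z>.07)
print("face a",np.percentile(a[m],2),m.sum(),"button z",np.median(z[n]))
E
python3 q.py
```

```text
t: 15.65
eef_pos: [0.5662, -0.0041, 0.0315]
ee_rot: [3.141, 0.004, 0.223]
force: [-7.9, -1.9, 6.3]
gripper_width: 0.005
finger_force: 4.0
t: 16.27
eef_pos: [0.5763, -0.0018, 0.0312]
ee_rot: [3.141, 0.009, 0.223]
force: [-15.6, -3.2, 14.2]
gripper_width: 0.005
finger_force: 8.3
a,b -0.12368000077241353 0.0005567537939973812 F -15.88964482068933
a,b -0.12368000077241353 0.0005567537939973812 F -15.88964482068933
face a -0.11270387034678557 183 button z 0.08505959094256677
```

The force is rising as the latch wedges, and there is a vertical drag of 14 N. I relieve that by lifting slightly.

```bash
python3 -m inch '[{"dx":0,"dy":0,"dz":-0.001,"wx":0,"wy":0,"wz":0,"grip":0},{"dx":0,"dy":0,"dz":-0.002,"wx":0,"wy":0,"wz":0,"grip":0}]';  python3 q.py
```

```text
t: 16.58
eef_pos: [0.576, -0.0019, 0.0316]
ee_rot: [-3.141, 0.009, 0.223]
force: [-8.1, -2.9, -6.5]
gripper_width: 0.008
finger_force: 4.0
a,b -0.12397566820138912 0.0005757037914704068 F -8.489216461534077
face a -0.11260448371493481 176 button z 0.08550835312544314
```

```bash
python3 -m inch '[{"dx":0.001,"dy":0,"dz":0.0003,"wx":0,"wy":0,"wz":0,"grip":0},{"dx":0.002,"dy":0,"dz":0.0003,"wx":0,"wy":0,"wz":0,"grip":0},{"dx":0.003,"dy":0,"dz":0.0002,"wx":0,"wy":0,"wz":0,"grip":0}]';  python3 q.py
python3 -m inch '[{"dx":0.001,"dy":0,"dz":-0.0002,"wx":0,"wy":0,"wz":0,"grip":0},{"dx":0.002,"dy":0,"dz":-0.0003,"wx":0,"wy":0,"wz":0,"grip":0},{"dx":0.003,"dy":0,"dz":-0.0004,"wx":0,"wy":0,"wz":0,"grip":0}]';  python3 q.py
```

```text
t: 17.0
eef_pos: [0.5771, -0.0016, 0.0315]
ee_rot: [-3.141, 0.013, 0.223]
force: [-12.0, -2.9, 2.9]
gripper_width: 0.003
finger_force: 5.8
a,b -0.12285664390018815 0.0005631204789744966 F -12.300857290649828
face a -0.11217455932148736 181 button z 0.08492763129613412
t: 17.42
eef_pos: [0.5792, -0.0012, 0.0315]
ee_rot: [-3.141, 0.015, 0.223]
force: [-11.5, -2.0, 1.2]
gripper_width: 0.004
finger_force: 6.2
a,b -0.12068855959799794 0.0005544564611177938 F -11.692239820574649
face a -0.10996704509569186 162 button z 0.08427822113666628
```

```bash
python3 -m inch '[{"dx":0.001,"dy":0,"dz":-0.0001,"wx":0,"wy":0,"wz":0,"grip":0},{"dx":0.002,"dy":0,"dz":-0.0002,"wx":0,"wy":0,"wz":0,"grip":0},{"dx":0.003,"dy":0,"dz":-0.0003,"wx":0,"wy":0,"wz":0,"grip":0}]';  python3 q.py
python3 -m inch '[{"dx":0.001,"dy":0,"dz":-0.0001,"wx":0,"wy":0,"wz":0,"grip":0},{"dx":0.002,"dy":0,"dz":-0.0002,"wx":0,"wy":0,"wz":0,"grip":0},{"dx":0.003,"dy":0,"dz":-0.0003,"wx":0,"wy":0,"wz":0,"grip":0}]';  python3 q.py
```

```text
t: 17.85
eef_pos: [0.5813, -0.0007, 0.0315]
ee_rot: [-3.141, 0.017, 0.223]
force: [-17.7, -2.8, 4.7]
gripper_width: 0.004
finger_force: 9.3
a,b -0.11852425898417847 0.0005330450115179651 F -17.9326192074362
face a -0.1073866869650537 143 button z 0.08287485548755857
t: 18.27
eef_pos: [0.5864, 0.0005, 0.0317]
ee_rot: [-3.141, 0.012, 0.223]
force: [-7.3, -2.4, -6.6]
gripper_width: 0.007
finger_force: 4.3
a,b -0.11327980134798626 0.0005427271911315344 F -7.683137399157978
face a -0.1033756874890579 103 button z 0.08652944296108983
```

The force dropped and the button popped up, so that was the click. Next I back off slowly.

```bash
python3 -m inch '[{"dx":-0.002,"dy":0,"dz":0.0005,"wx":0,"wy":0,"wz":0,"grip":0},{"dx":-0.005,"dy":0,"dz":0.0005,"wx":0,"wy":0,"wz":0,"grip":0},{"dx":-0.01,"dy":0,"dz":0.0005,"wx":0,"wy":0,"wz":0,"grip":0},{"dx":-0.02,"dy":0,"dz":0,"wx":0,"wy":0,"wz":0,"grip":0},{"dx":-0.05,"dy":0,"dz":0,"wx":0,"wy":0,"wz":0,"grip":0}]';  python3 q.py
python3 -m inch '[{"dx":-0.05,"dy":0,"dz":-0.05,"wx":0,"wy":0,"wz":0,"grip":0},{"dx":-0.06,"dy":0,"dz":-0.1,"wx":0,"wy":0,"wz":0,"grip":0},{"dx":-0.06,"dy":0,"dz":-0.13,"wx":0,"wy":0,"wz":0,"grip":0},{"dx":-0.06,"dy":0,"dz":-0.13,"wx":0,"wy":0,"wz":0,"grip":0},{"dx":-0.06,"dy":0,"dz":-0.13,"wx":0,"wy":0,"wz":0,"grip":0}]'
python3 -m inch '[{"dx":0,"dy":0,"dz":0,"wx":0,"wy":0,"wz":0,"grip":0},{"dx":0,"dy":0,"dz":0,"wx":0,"wy":0,"wz":0,"grip":0},{"dx":0,"dy":0,"dz":0,"wx":0,"wy":0,"wz":0,"grip":0},{"dx":0,"dy":0,"dz":0,"wx":0,"wy":0,"wz":0,"grip":0},{"dx":0,"dy":0,"dz":0,"wx":0,"wy":0,"wz":0,"grip":0}]'
python3 q.py; python3 -c "
from h import *
save(cams.snapshot('scene'),'z.png')"
```

```text
t: 18.95
eef_pos: [0.5449, -0.0085, 0.0353]
ee_rot: [3.142, -0.004, 0.224]
force: [-0.4, 0.7, 0.1]
gripper_width: 0.002
finger_force: 0.0
a,b -0.1557814215889071 0.0009624073686783675 F -0.2617969340640006
face a -0.10504597110684671 121 button z 0.08699218938842268
t: 19.62
eef_pos: [0.4845, -0.0225, 0.1643]
ee_rot: [3.141, -0.0, 0.224]
force: [0.5, -0.4, -0.3]
gripper_width: 0.002
finger_force: 0.0
t: 20.25
eef_pos: [0.4847, -0.0225, 0.1645]
ee_rot: [-3.142, 0.0, 0.224]
force: [-0.0, -0.5, 0.3]
gripper_width: 0.007
finger_force: 0.0
a,b -0.2175181893662548 0.00064846721872036 F -0.12466534928333083
face a -0.10477436870650275 122 button z 0.0869391913529779
```

View pics/z.png

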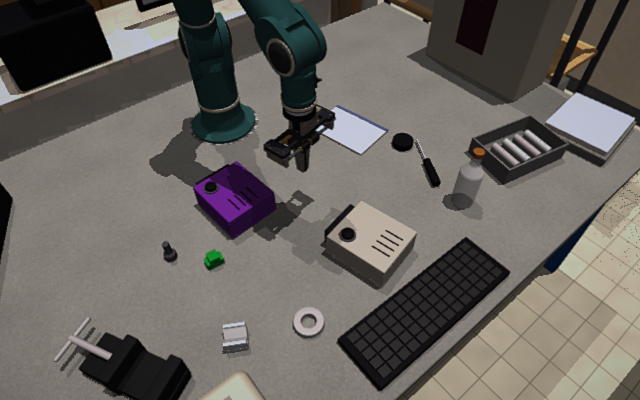

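The picture shows the caddy shut at (340,220), the button up at (347,234), the master gone from the bench, and everything else where it was. The arm is clear, so I hand in.

```bash
python3 -c "
from cell import ctrl
print(ctrl.close_job())"
```

```text
the job is handed in; nothing more can be done
None
```

The job is handed in: the button was pressed, the master is in the caddy's pocket, and the caddy clicked shut and stayed shut after the arm pulled clear, at about 20 s on the clock and with no other object moved.

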